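# Index the next motor and hold its flywheel heavy side down

## Task

The grey-wheeled motor on the indexing table is finished: turn the table on until it clicks in with the motor with the orange flywheel at the work place, over the red pointer. Then turn that orange flywheel by hand to feel where its hidden weight sits, bring the heavy side straight down, and finish while still holding it firmly there, so that its encoder can be set to zero. Do not turn the grey flywheel, and leave the other things on the bench where they lie.

Things in the scene. Friction and masses are not known exactly. Their poses are not given: they have to be found in the camera images.
- fixture: Indexing fixture, screwed down: blue base 236 mm across; on it a round aluminium table, 192 mm across, top 64 mm above the bench, with 4 nests at 90 degrees: 2 hold motors with the shaft level, pointing outwards (top of clamps 142 mm up), 2 are empty. Origin: on the table's axis, at bench level; -x points to the work place and its red pointer, on the robot's side.
- index_table (a joint): Angle of the table (rad, counter-clockwise from above, no stops), 0 at the start; +1.571 brings the orange wheel to the work place. It turns lightly, but a spring plunger (on the far side, to 175 mm from the axis, 74 mm tall) clicks into a notch every 90 degrees: leaving a notch or entering the next takes about 1 N m (14 N at the knob); within 3 degrees of a notch it is pulled home.
- knob_grip (a point): Grip point of the crank knob: a free-spinning black upright knob, 24 mm across, 46 mm tall, on an arm (top 180 mm up) on the table's 40 mm centre column. The point is on the knob's axis, 75 mm from the table's axis, 207 mm above the bench, 20 mm below the knob's top. It goes round with the table; at the start, fixture x > 0, y < 0, 45 degrees off both axes.
- work_place (a point): Fixed point above the red pointer, 110 mm from the table's axis, 120 mm above the bench: where the centre of the wheel that is at the work place stands. Axes as the fixture's.
- flywheel_hub (a point): Centre of the orange flywheel: closed disc 110 mm across, 22 mm thick, on a level shaft that points outwards from the table, 110 mm from the table's axis, 120 mm above the bench. The frame turns with the wheel: x points inwards along the shaft, z from the shaft to the handle. The heavy side cannot be seen: see joint flywheel.
- flywheel_grip (a point): Grip point on the orange wheel's handle: free-spinning black handle, 18 mm across, 48 mm long, parallel to the shaft, 41 mm from the shaft's centre line, standing out from the outer face. The point is on the handle's axis, 34 mm out from that face. Near the bottom the gripper's body clears the wheel only if the tool leans back, away from the wheel, by about 35 degrees.
- flywheel (a joint): Angle of the orange wheel (rad, no stops), growing counter-clockwise seen facing the wheel; 0: handle on top. A hidden weight (0.24 to 0.30 kg, 28 mm from the axis, anywhere round the wheel, new each time) pulls with up to 0.065 to 0.083 N m; the shaft seals drag with about 0.10 N m, so the wheel stays where it is left and just turns harder or easier (0.4 to 4.5 N at the handle).
- grey_flywheel (a joint): Angle of the grey flywheel on its shaft (rad): same size, on the finished motor; 0 at the start, when it stands at the work place; it goes a quarter turn on with the table. Not to be turned on its shaft.
- encoder: Spare encoder, black stepped disc 38 mm across, 30 mm tall, beside the fixture; origin under its centre. Leave it.
- nut_tray: Small red tray of nuts, 110 x 80 x 22 mm, beside the fixture; origin under its centre. Leave it.
- mug: White mug, 80 mm across, 92 mm tall; origin under its centre. Leave it.
- multimeter: Yellow handheld multimeter lying flat, 180 x 86 x 47 mm; origin under its centre. Leave it.
- screwdriver: Screwdriver lying on the bench; origin under its middle. Leave it.
- solder_reel: Blue and silver reel, 64 mm across, 52 mm tall; origin under its centre. Leave it.
- pliers: Red-handled pliers lying flat, 165 mm long; origin on the bench near their middle. Leave them.

How it is judged (in metres and radians):
On the way:
1. the table has been indexed: the orange flywheel's motor stands still at the work place, its wheel centre within 7 mm of that point (horizontal distance between flywheel_hub and work_place below 0.007 m and velocity of joint index_table between -0.1 and 0.1 rad/s), for 0.3 s.
At the end, for the whole second after the job is handed in: The table rests in the notch with the orange wheel's centre within 7 mm (from above) of the work place; the hidden weight hangs straight below the axle within 20 degrees; the wheel is at rest and the fingers press on it with more than 5 N in all (all of step 1 and z of weight_c0 in the frame of work_place below -0.0263 m and contact force between the fingers and flywheel above 5 N and velocity of joint flywheel between -0.15 and 0.15 rad/s); the arm keeps its last pose, push and grip.
It fails at once if the grey flywheel is turned by more than 0.3 rad (value of joint grey_flywheel above 0.3 rad or value of joint grey_flywheel below -0.3 rad).
It fails at once if a thing lying on the bench is moved by more than 30 mm (distance of any of mug, multimeter, screwdriver, solder_reel, encoder, nut_tray, pliers from where it was at the start of the episode above 0.03 m).
It also fails if it takes over 70 s, if anything falls off the work surface, if the arm or the gripper's body presses on something with over 40 N, if the wrist force passes 120 N, or if a joint passes its speed limit or range.

## Robot

A 6-joint arm with a two-finger parallel gripper is mounted at the origin on the work surface. World frame = base frame: x ahead of the robot, y to its left, z up, the work surface at z = 0. Lengths are in mm, angles in rad, forces in N, time in s.
With the tool pointing down it reaches from about 325 to 1000 mm from the base axis. Payload 5.1 kg.
Tool frame: the origin (TCP) lies midway between the tips of the shut fingers; the grasp point (between the pads) lies 19 mm behind it; z points along the fingers, y is the line along which they close (so a half turn about z gives the same grasp; the last joint's range is limited). The gripper opens to 85 mm and grips with 20 to 120 N. Pads are 22 mm wide; open, the fingers measure 114 mm over their backs; the gripper's body (76 mm by 85 mm) begins 54 mm behind the grasp point. The pads swing forward as they close: fully open they stand 13 mm farther back than shut.
Start: joints at [-1.195, 0.124, 1.65, -0, 1.367, -0.083], TCP at [287.835, -582.783, 231.322] pointing down, gripper open.
Joint ranges: [-2.61, 2.61], [-1.02, 2.33], [0.03, 2.71], [-1.35, 4.49], [0.32, 2.68], [-2.91, 2.91]. Speed limits (rad/s): [2.57, 2.57, 3.14, 3.14, 3.14, 3.14].

## Interface

Orientations are given as a unit quaternion [w, x, y, z].
In Python, from plant import bot gives the robot as it stands.
- The arm moves only by the shell command python3 jog.py 'ROWS' [FORCE]. ROWS is rows parted by semicolons, their numbers by spaces, 1 to 12 of them, each of 7 numbers: the finger opening in mm, then dx, dy, dz in mm, then a rotation vector rx, ry, rz in rad; each row shifts and turns the commanded pose from where the row before left it, along the tool's axes as they then stand; what a row does not reach is not made up. A row lasts 1/10 s, in which the tool goes at most 50 mm and 0.15 rad, less where a joint would pass 70% of its speed; a pose out of reach is approached as far as the arm can. The fingers move at their own pace and stop on an object; FORCE is the grip in N (left out, the last holds). Time passes only in rows, so rows that do not move let the fingers close. It prints the time, the measured TCP pose, the force, the opening and the grip force at its end.
- bot.sense(): the state, without advancing time (a new reading comes with each control period).
- bot.camera(name): name is "side" or "top"; returns a dict with "img" (384x512x3 uint8, red, green, blue), "camera_matrix" (3x3 intrinsics, pixels), "k1" (the pictures are not rectified: a ray, as slopes to the right and down, at radius r is drawn at 1 + k1 r^2 times it, then the intrinsics apply), "pose" (4x4, takes a point from camera to world coordinates). Camera axes: x right, y down, z forward; pixel columns grow to the right and rows downward; lengths in mm; the calibration is good to about 2 mm. A picture is of the moment at which its call begins. There is no depth.
- bot.finish_job(): hands the job in; it is judged then, once.
The state is a dict: "clock": time; "q": joint angles; "dq": joint speeds; "effort": joint torques, N m; "ee_pos": TCP position; "eef_rot": TCP orientation; "ft_force": force on the tool from outside, world axes, zero at the start; "ft_torque": the same for the moment, N m; "opening": finger opening in mm; "gripper_force": force on a finger pad.
Only numpy, scipy, OpenCV 4.12 (cv2) and the standard library are available. Lean on these libraries where they do the work, as an engineer would, in place of code of your own. Each camera call takes 0.05 s, during which the arm holds its last target. There are 200 camera calls.

## Working session

There is one attempt and no reset: what is moved stays moved. The work goes in short steps, Python scripts to look and compute and a shell command to move; the robot and the scene stay as the last step left them, time stands still between calls to the robot, and variables do not carry over. Pictures are saved under pics/ and viewed, at most 10 in all, crops included, and the job is handed in when it is done.

```bash
ls; mkdir -p pics; python3 - <<'E'
from plant import bot
import cv2
s=bot.sense();print(s)
for n in("side","top"):
    c=bot.camera(n);cv2.imwrite(f"pics/{n}0.png",c["img"][:,:,::-1]);print(n,c["camera_matrix"],c["k1"],c["pose"])
E
```

```text
jog.py
pics
plant.py
{'clock': 0.0, 'q': array([-1.19462128e+00,  1.24497725e-01,  1.65164836e+00,  2.66156857e-05,
        1.36750370e+00, -8.26092122e-02]), 'dq': array([ 0.00027937, -0.00049954,  0.00103644, -0.00103907, -0.00120901,
       -0.00174292]), 'effort': array([ 1.43898724e-03, -4.23612642e+01, -3.65449119e+01, -6.72116144e-06,
        7.04528560e-03, -6.80223621e-06]), 'ee_pos': array([ 287.6117729 , -582.23676831,  230.07295077]), 'eef_rot': array([-1.01941313e-03,  9.73804895e-01,  2.27382867e-01, -1.37543721e-04]), 'ft_force': array([-1.04555307,  0.14301611,  0.33339519]), 'ft_torque': array([-0.04157704, -0.00302285, -0.01229082]), 'gripper_force': 0.0, 'opening': 85.70292239555272}
side [[469.41955757   0.         252.92515177]
 [  0.         469.41955757 196.26246076]
 [  0.           0.           1.        ]] -0.1201685350866299 [[-8.61255129e-01 -3.55237172e-01  3.63381555e-01 -9.78818503e+01]
 [-5.07812648e-01  5.74714639e-01 -6.41739354e-01  1.07282056e+03]
 [ 1.91289743e-02 -7.37231060e-01 -6.75369859e-01  1.23521417e+03]
 [ 0.00000000e+00  0.00000000e+00  0.00000000e+00  1.00000000e+00]]
top [[403.77103376   0.         260.57401293]
 [  0.         403.77103376 192.22413248]
 [  0.           0.           1.        ]] -0.02138908362520533 [[-1.32735391e-02 -9.97955224e-01  6.25234687e-02  4.26136614e+02]
 [-9.99783109e-01  1.22422853e-02 -1.68481953e-02  2.66992471e+01]
 [ 1.60483144e-02 -6.27335431e-02 -9.97901275e-01  1.36859515e+03]
 [ 0.00000000e+00  0.00000000e+00  0.00000000e+00  1.00000000e+00]]
```
View pics/side0.png

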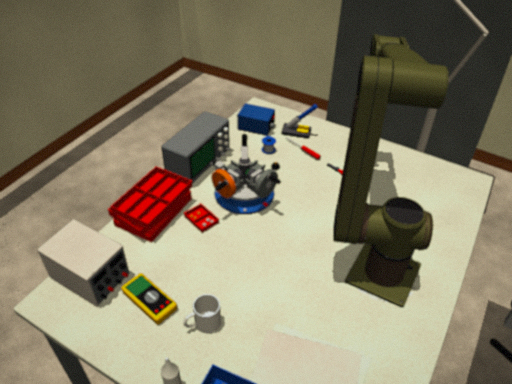

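View pics/top0.png

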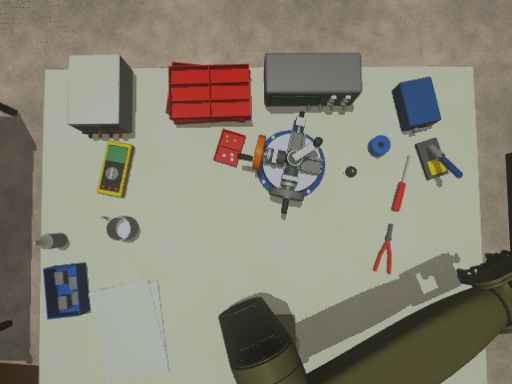

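The side view shows the fixture at about (245,185), with the orange wheel at (224,182) and the knob at (277,166). In the top view the base is centred at about (291,162), the orange wheel is at (259,152), the grey wheel at (285,195) and the knob at (318,142). I'll enlarge both next.

```bash
cat > h.py <<'E'
import numpy as np, cv2
from plant import bot
from scipy.optimize import least_squares
from scipy.spatial.transform import Rotation as R
def ray(c,uv):
    K=c["camera_matrix"];d=((uv[0]-K[0,2])/K[0,0],(uv[1]-K[1,2])/K[1,1])
    p=cv2.undistortPoints(np.array([[uv]],float),K,np.array([c["k1"],0,0,0.]))[0,0]
    P=c["pose"];return P[:3,3],P[:3,:3]@np.array([p[0],p[1],1])
def atz(c,uv,z):
    o,d=ray(c,uv);return o+d*(z-o[2])/d[2]
def tri(c1,uv1,c2,uv2):
    o1,d1=ray(c1,uv1);o2,d2=ray(c2,uv2)
    t=np.linalg.lstsq(np.c_[d1,-d2],o2-o1,rcond=None)[0]
    a,b=o1+t[0]*d1,o2+t[1]*d2
    return (a+b)/2,np.linalg.norm(a-b)
def proj(c,X):
    P=np.linalg.inv(c["pose"]);x=P[:3,:3]@np.asarray(X,float)+P[:3,3]
    return cv2.projectPoints(x[None],np.zeros(3),np.zeros(3),c["camera_matrix"],np.array([c["k1"],0,0,0.]))[0][0,0]
def crop(c,x0,y0,w,h,s,name):
    cv2.imwrite("pics/"+name,cv2.resize(np.ascontiguousarray(c["img"][y0:y0+h,x0:x0+w,::-1]),None,fx=s,fy=s,interpolation=cv2.INTER_CUBIC))
def tool():
    s=bot.sense();w=s["eef_rot"];return s["ee_pos"],R.from_quat([w[1],w[2],w[3],w[0]]),s
def to(p,Rt=None):
    "shift in tool axes, and rotvec to reach orientation"
    p0,r,s=tool();print("d",r.inv().apply(np.array(p)-p0).round(1), "" if Rt is None else (r.inv()*Rt).as_rotvec().round(3))
E
python3 - <<'E'
from h import *
a=bot.camera("side");b=bot.camera("top")
crop(a,200,120,95,100,4,"a.png");crop(b,210,105,150,115,4,"b.png")
A=cv2.imread("pics/a.png");B=cv2.imread("pics/b.png")
A=cv2.copyMakeBorder(A,0,60,0,0,0);A=A[:460];cv2.imwrite("pics/ab.png",np.hstack([A[:, :],B])[:, :980])
cv2.imwrite("pics/ab.png",cv2.resize(np.hstack([A[:,:380],B]),(800,376)))
E
python3 -c "
import cv2
print(cv2.imread('pics/ab.png').shape)"
```

```text
(376, 800, 3)
```

View pics/ab.png

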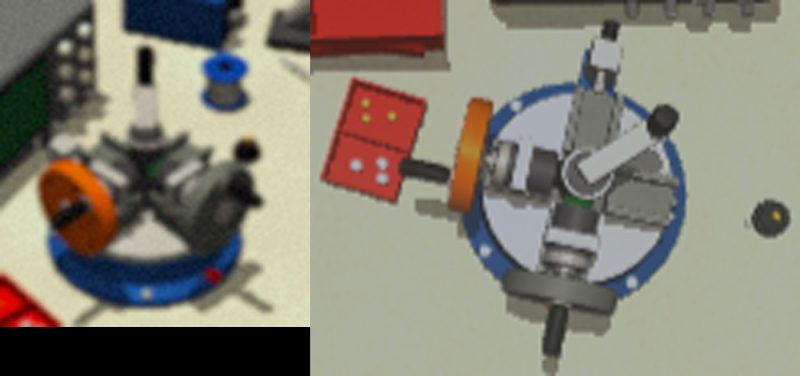

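The enlarged crop shows the knob as a black cylinder, at side (147,48–85) and top (664,116). The column cap is at top (586,178), the orange wheel at top (470,155) with its handle end at (403,167), and the grey wheel's handle end at (552,353). The handle on the orange wheel is near the top as seen from above, but sits low and left in the side view.

```bash
python3 - <<'E'
from h import *
a=bot.camera("side");b=bot.camera("top")
k=.8163*4
S=lambda x,y:(200+x/k,120+y/k); T=lambda x,y:(210+(x-310.2)/k,105+y/k)
print("knobtop",tri(a,S(147,50),b,T(665,114)))
print("knobmid",tri(a,S(147,67),b,T(662,119)))
# blue base segmentation in top -> ellipse centre
hsv=cv2.cvtColor(b["img"],cv2.COLOR_RGB2HSV);m=cv2.inRange(hsv,(100,120,40),(125,255,255))
m[:110]=0;m[215:]=0;m[:,:250]=0;m[:,335:]=0
pts=cv2.findNonZero(m);h=cv2.convexHull(pts)
e=cv2.minEnclosingCircle(pts);f=cv2.fitEllipse(h);print(e,f)
c=np.array(f[0]);
for z in(0,20):print("base",z,atz(b,c,z),atz(b,e[0],z))
print("col180",atz(b,T(586,178),180))
# orange
for cam in(a,b):
    hv=cv2.cvtColor(cam["img"],cv2.COLOR_RGB2HSV);m=cv2.inRange(hv,(8,150,80),(18,255,255));n,l,st,ce=cv2.connectedComponentsWithStats(m);i=1+st[1:,4].argmax();print(st[i],ce[i])
print("handle end",tri(a,S(66,217),b,T(403,167)))
print("orange", tri(a,S(80,207),b,T(470,155)))
for z in (120,140,161):print(z,"hend o",atz(b,T(403,167),z),"hend g",atz(b,T(552,350),z),"o-disc",atz(b,T(470,155),z))
E
```

```text
knobtop (array([ 644.70144187, -162.62097495,  222.87549457]), np.float64(4.185750093896456))
knobmid (array([ 645.05000782, -163.81971517,  198.16114422]), np.float64(3.937666522628076))
((290.66217041015625, 159.0349884033203), 38.18125915527344) ((290.631103515625, 162.66000366210938), (65.54685974121094, 75.8576889038086), 7.363006114959717)
base 0 [ 611.84521395 -100.47047112    0.        ] [ 624.32235401 -100.80398785    0.        ]
base 20 [609.13135661 -98.61207322  20.        ] [621.42616168 -98.94071609  20.        ]
col180 [596.70218696 -95.3243414  180.        ]
[212 168  24  29 385] [224.22857143 181.85454545]
[253 151   9  18 118] [256.77966102 159.81355932]
handle end (array([607.15831748,  69.38253622, 160.45120213]), np.float64(9.78716275241281))
orange (array([626.92329194,   8.17079707, 119.65644594]), np.float64(3.9270898596259594))
120 hend o [617.78615647  73.11934506 120.        ] hend g [441.61253603 -66.17500989 120.        ] o-disc [628.63935392   9.06439411 120.        ]
140 hend o [614.71631367  72.37578782 140.        ] hend g [441.36464268 -64.68734983 140.        ] o-disc [625.39566458   9.34686923 140.        ]
161 hend o [611.49297873  71.59505273 161.        ] hend g [441.10435466 -63.12530677 161.        ] o-disc [621.98979077   9.6434681  161.        ]
```

```bash
python3 - <<'E'
from h import *
a=bot.camera("side");b=bot.camera("top")
k=.8163*4
S=lambda x,y:(200+x/k,120+y/k); T=lambda x,y:(210+(x-310.2)/k,105+y/k)
def pts(p):
    c,s=np.cos(p[2]),np.sin(p[2]);W=lambda x,y,z:np.array([p[0]+c*x-s*y,p[1]+s*x+c*y,z])
    q=75/2**.5
    return [(a,W(q,-q,227),S(147,49)),(b,W(q,-q,204),T(662,119)),(b,W(-169,0,161),T(552,350)),(b,W(0,110,122),T(470,155)),(a,W(0,121,120),S(80,207)),(b,W(0,0,185),T(586,178))]
r=least_squares(lambda p:np.concatenate([proj(c,X)-u for c,X,u in pts(p)]),[604,-98,-.2],loss="soft_l1")
print(r.x,r.fun.reshape(-1,2).round(1))
p=r.x;K=p[:2]+75*np.array([np.cos(p[2]-np.pi/4),np.sin(p[2]-np.pi/4)]);print("knob",K);to([*K,300]);to([*K,188])
E
```

```text
[ 6.03226475e+02 -9.88015156e+01 -2.15648663e-01] [[-0.4 -0.5]
 [-0.   0.7]
 [-0.1  1. ]
 [ 0.1  0.5]
 [-2.7  1.4]
 [ 1.3 -2.4]]
knob [ 643.68305992 -161.95422514]
d [ 505.4 -219.7  -68.8] 
d [ 505.4 -219.6   43.2]
```

```bash
python3 jog.py '85 0 0 -35 0 0 0;85 20 -9 -35 0 0 0;85 40 -17 0 0 0 0;85 40 -17 0 0 0 0;85 40 -17 0 0 0 0;85 40 -17 0 0 0 0;85 40 -17 0 0 0 0;85 40 -17 0 0 0 0;85 40 -17 0 0 0 0;85 40 -17 0 0 0 0;85 40 -17 0 0 0 0;85 40 -17 0 0 0 0' 60; python3 jog.py '85 40 -17 0 0 0 0;85 25 -11 0 0 0 0;85 20 -10 0 0 0 0;85 0 0 0 0 0 0'; python3 - <<'E'
from h import *
to([643.7,-162,300])
a=bot.camera("side");b=bot.camera("top");crop(a,190,60,110,150,3,"c1.png");crop(b,220,60,140,150,3,"c2.png")
cv2.imwrite("pics/c.png",np.hstack([cv2.imread("pics/c1.png"),cv2.imread("pics/c2.png")]))
E
```

```text
clock: 1.6
ee_pos: [586.1, -234.7, 301.5]
eef_rot: [0.0, 0.974, 0.227, 0.0]
ft_force: [0.4, -1.1, 0.5]
opening: 85.0
gripper_force: 0.0
clock: 2.0
ee_pos: [645.7, -162.2, 301.0]
eef_rot: [-0.0, 0.973, 0.229, 0.0]
ft_force: [0.5, -0.5, 0.4]
opening: 85.0
gripper_force: 0.0
d [-1.7 -1.1  1. ]
```

View pics/c.png

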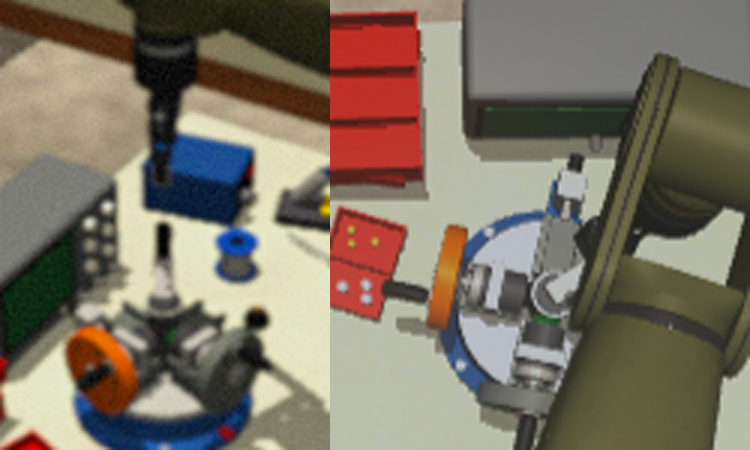

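The fingers at side (160,185) are straight above the knob at (162,225), and the top view shows the hand over it. I'll descend.

```bash
python3 jog.py '85 -1.5 -1 35 0 0 0;85 0 0 30 0 0 0;85 0 0 25 0 0 0;85 0 0 21 0 0 0;85 0 0 0 0 0 0' 60;  python3 jog.py '10 0 0 0 0 0 0;10 0 0 0 0 0 0;10 0 0 0 0 0 0;10 0 0 0 0 0 0;10 0 0 0 0 0 0'
```

```text
clock: 2.6
ee_pos: [639.8, -164.9, 186.0]
eef_rot: [-0.002, 0.974, 0.227, -0.003]
ft_force: [-0.2, -0.8, 0.0]
opening: 85.1
gripper_force: 0.0
clock: 3.1
ee_pos: [642.3, -161.7, 192.6]
eef_rot: [-0.003, 0.974, 0.228, -0.0]
ft_force: [-5.9, 9.2, 9.0]
opening: 22.7
gripper_force: 59.1
```

```bash
python3 jog.py '10 9.6 -1.7 0 0 0 0;10 9.3 -3 0 0 0 0;10 8.9 -4.2 0 0 0 0;10 8.2 -5.3 0 0 0 0;10 7.5 -6.3 0 0 0 0;10 6.6 -7.2 0 0 0 0' 80; python3 jog.py '10 5.6 -8 0 0 0 0;10 4.5 -8.7 0 0 0 0;10 3.3 -9.2 0 0 0 0;10 2.1 -9.6 0 0 0 0;10 0.8 -9.8 0 0 0 0;10 -0.5 -9.8 0 0 0 0;10 0 0 0 0 0 0;10 0 0 0 0 0 0'; python3 - <<'E'
from h import *
to([667,-57.5,190])
a=bot.camera("side");crop(a,190,80,110,140,4,"d.png")
E
```

```text
clock: 3.7
ee_pos: [674.8, -117.3, 192.7]
eef_rot: [0.0, 0.974, 0.227, -0.001]
ft_force: [-7.5, -1.6, 6.4]
opening: 22.0
gripper_force: 77.9
clock: 4.5
ee_pos: [665.9, -58.6, 192.7]
eef_rot: [-0.001, 0.974, 0.228, 0.002]
ft_force: [-1.0, 4.5, 7.8]
opening: 22.0
gripper_force: 79.4
d [ 1.5 -0.5  2.7]
```

View pics/d.png

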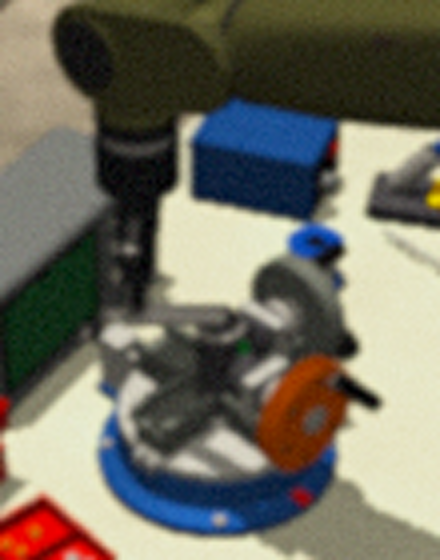

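The table has turned: the orange wheel is now on the robot's side above the red pointer, centred at about (303,412), with its handle from (340,380) to (380,402). Next I release the knob, rise and look at it.

```bash
python3 jog.py '60 0 0 0 0 0 0;60 0 0 0 0 0 0;60 0 0 -10 0 0 0;60 0 0 -30 0 0 0;60 0 0 -40 0 0 0;60 0 0 -40 0 0 0;60 0 0 -40 0 0 0.13;60 0 0 -40 0 0 0.13;60 0 0 0 0 0 0.13;60 0 0 0 0 0 0.13;60 0 0 0 0 0 0.13;60 0 0 0 0 0 0' 60;  python3 - <<'E'
from h import *
print(bot.sense()["q"])
a=bot.camera("side");b=bot.camera("top");crop(a,230,140,70,80,5,"e1.png");crop(b,245,110,80,80,5,"e2.png")
cv2.imwrite("pics/e.png",np.hstack([cv2.imread("pics/e1.png"),cv2.imread("pics/e2.png")]))
E
```

```text
clock: 5.75
ee_pos: [665.0, -61.1, 390.5]
eef_rot: [-0.0, 0.995, -0.095, -0.0]
ft_force: [-0.6, -0.5, 1.0]
opening: 60.1
gripper_force: 0.0
[-1.71932170e-01  1.13345734e-01  1.39923504e+00 -4.11855459e-06
  1.62918580e+00  1.59008682e+00]
```

View pics/e.png

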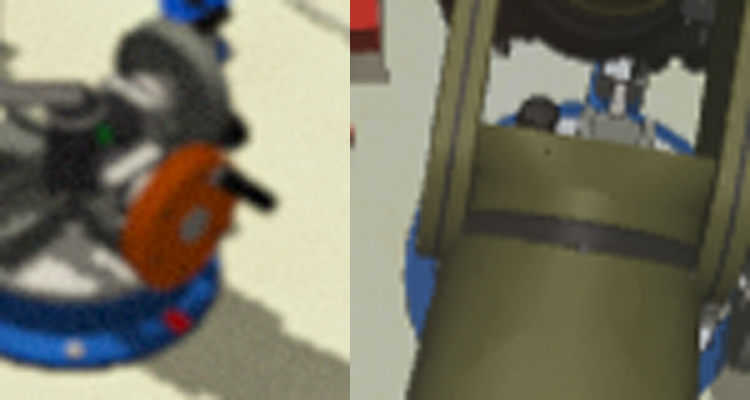

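The side crop shows the hub face at (195,224) and the handle axis from (222,172) to (265,200). The top view is mostly hidden by the arm, but the knob is visible at (538,112).

```bash
cat >> h.py <<'E'
F0=np.array([603.2,-98.8]);YAW=-.2156
E
python3 - <<'E'
from h import *
a=bot.camera("side")
Z=np.array([0,0,1.])
def obs(p):
    f=np.array([np.cos(p[2]),np.sin(p[2]),0]);l=np.array([-f[1],f[0],0]);O=np.array([p[0],p[1],120])
    h=41*(np.sin(p[3])*l+np.cos(p[3])*Z)
    return [(O-f*121,(269,184.8)),(O-f*121+h,(274.4,174.4)),(O-f*169+h,(282.8,179.8))]
r=least_squares(lambda p:np.concatenate([(proj(a,X)-u) for X,u in obs(p)]+[(p[:2]-F0)/4,[(p[2]-YAW)/.03]]),[*F0,YAW,-.7])
print(r.x,r.fun.round(2))
for al in(-.9,-.7,-.5):print(al,[np.round(proj(a,X)-u,1) for X,u in obs([*F0,YAW,al])])
p=r.x
for lean in(35,40):
    f=np.array([np.cos(p[2]),np.sin(p[2]),0]);l=np.array([-f[1],f[0],0]);t=np.radians(lean)
    z=-Z*np.cos(t)+f*np.sin(t);x=f*np.cos(t)+Z*np.sin(t);Rt=R.from_matrix(np.c_[x,np.cross(z,x),z])
    G=np.array([p[0],p[1],120])-f*155+41*(np.sin(p[3])*l+np.cos(p[3])*Z)
    print(lean,"G",G,"TCP",G+19*z);to(G+19*z,Rt);to(G-100*z,Rt);print((G-100*z).round())
E
```

```text
[ 6.03154228e+02 -9.87086389e+01 -2.19082511e-01 -5.78121869e-01] [-0.01 -0.43 -0.88 -0.15  0.88  0.52 -0.01  0.02 -0.12]
-0.9 [array([ 0.1, -0.5]), array([0.8, 0.4]), array([2.6, 1. ])]
-0.7 [array([ 0.1, -0.5]), array([-0.1, -0.1]), array([1.6, 0.5])]
-0.5 [array([ 0.1, -0.5]), array([-1.3, -0.2]), array([0.5, 0.4])]
35 G [446.98988211 -86.89084642 154.33710782] TCP [457.6273435  -89.25934368 138.77321898]
d [-198.4   66.8  251.6] [-0.009  0.611  0.029]
d [-266.6   64.7  154.1] [-0.009  0.611  0.029]
[391. -74. 236.]
40 G [446.98988211 -86.89084642 154.33710782] TCP [458.9109234  -89.54514077 139.7822634 ]
d [-197.1   66.8  250.6] [-0.01   0.698  0.029]
d [-273.5   64.5  159.4] [-0.01   0.698  0.029]
[384. -73. 231.]
```

```bash
python3 jog.py '85 -33 8 0 0 0 0;85 -33 8 0 0 0 0;85 -33 8 0 0 0 0;85 -33 8 0 0 0 0;85 -33 8 0 0 0 0;85 -33 8 0 0 0 0;85 -33 8 0 0 0.03 0;85 -33 8 0 0 0.12 0;85 0 0 0 0 0.12 0;85 0 0 0 0 0.12 0.03;85 0 0 0 0 0.12 0;85 0 0 0 0 0.10 0' 60;python3 jog.py '85 0 0 0 0 0 0';  python3 - <<'E'
from h import *
p=[603.2,-98.7,-.218,-.6]
Z=np.array([0,0,1.])
f=np.array([np.cos(p[2]),np.sin(p[2]),0]);l=np.array([-f[1],f[0],0]);t=np.radians(35)
z=-Z*np.cos(t)+f*np.sin(t);x=f*np.cos(t)+Z*np.sin(t);Rt=R.from_matrix(np.c_[x,np.cross(z,x),z])
G=np.array([p[0],p[1],120])-f*155+41*(np.sin(p[3])*l+np.cos(p[3])*Z)
to(G+19*z,Rt);to(G-80*z,Rt);print(tool()[2]["q"])
E
```

```text
clock: 7.1
ee_pos: [393.4, -73.5, 390.1]
eef_rot: [0.029, 0.947, -0.105, 0.302]
ft_force: [-0.1, -0.0, 0.2]
opening: 85.0
gripper_force: 0.0
clock: 7.2
ee_pos: [392.3, -73.3, 388.4]
eef_rot: [0.029, 0.948, -0.106, 0.299]
ft_force: [1.0, 0.2, -1.0]
opening: 85.2
gripper_force: 0.0
d [-88.4   4.4 243.5] [-0.006 -0.    -0.006]
d [-88.4   3.8 144.5] [-0.006 -0.    -0.006]
[-0.39443267 -0.94441292  2.24023065  0.11320809  1.24493539  1.39518878]
```

```bash
python3 jog.py '85 0 0 30 0 0 0;85 -10 1 30 0 0 0;85 -20 1 25 0 0 0;85 -20 1 20 0 0 0;85 -20 1 20 0 0 0;85 -18 0 20 0 0 0;85 0 0 0 0 0 0;85 0 0 0 0 0 0' 60;  python3 - <<'E'
from h import *
p=[603.2,-98.7,-.218,-.6]
Z=np.array([0,0,1.])
f=np.array([np.cos(p[2]),np.sin(p[2]),0]);l=np.array([-f[1],f[0],0]);t=np.radians(35)
z=-Z*np.cos(t)+f*np.sin(t);x=f*np.cos(t)+Z*np.sin(t);Rt=R.from_matrix(np.c_[x,np.cross(z,x),z])
G=np.array([p[0],p[1],120])-f*155+41*(np.sin(p[3])*l+np.cos(p[3])*Z)
to(G+19*z,Rt);print(tool()[2]["q"]);a=bot.camera("side");crop(a,200,80,110,130,4,"f.png")
E
```

```text
clock: 8.0
ee_pos: [404.3, -78.3, 220.8]
eef_rot: [0.028, 0.948, -0.106, 0.299]
ft_force: [-0.3, -0.3, 0.3]
opening: 85.3
gripper_force: 0.0
d [-2.5  0.8 98.8] [-0.007  0.002 -0.006]
[-0.395119   -0.93668212  2.5108956   0.13112409  0.97078307  1.3569062 ]
```

View pics/f.png

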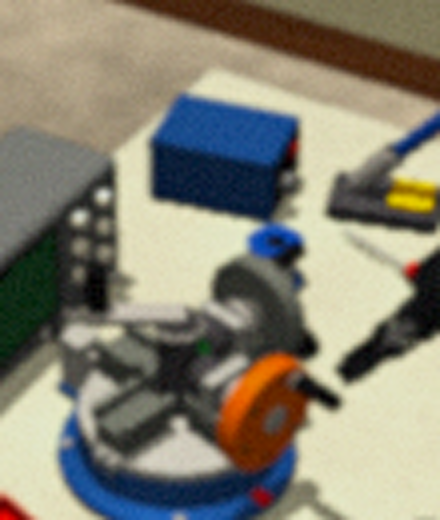

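The fingertips at (350,370) point along the tool axis at the handle end at (335,400), with a free path. I'll advance after taking a force-bias reading.

```bash
python3 jog.py '85 -1 0.5 30 0 0 0;85 -1 0.5 26 0 0 0;85 0 0 22 0 0 0;85 0 0 18 0 0 0;85 0 0 2 0 0 0;85 0 0 0 0 0 0' 40;  python3 - <<'E'
from h import *
L=[]
for i in range(10):
    bot.camera("side");s=bot.sense();L.append(np.r_[s["ft_force"],s["ft_torque"],s["ee_pos"]])
L=np.array(L);print(L.mean(0).round(2),L.std(0).round(2))
E
python3 jog.py '5 0 0 0 0 0 0;5 0 0 0 0 0 0;5 0 0 0 0 0 0;5 0 0 0 0 0 0;5 0 0 0 0 0 0;5 0 0 0 0 0 0'
```

```text
clock: 8.65
ee_pos: [458.0, -90.6, 140.0]
eef_rot: [0.028, 0.948, -0.106, 0.299]
ft_force: [-0.1, -0.2, -0.1]
opening: 85.0
gripper_force: 0.0
[-6.0000e-02 -1.0000e-02  4.0000e-02  5.0000e-02  2.6000e-01 -1.0000e-02
  4.5752e+02 -9.0530e+01  1.3996e+02] [0.64 0.56 0.44 0.04 0.03 0.03 0.32 0.1  0.65]
clock: 9.75
ee_pos: [456.9, -90.5, 138.5]
eef_rot: [0.028, 0.948, -0.106, 0.299]
ft_force: [-4.8, -1.4, 2.2]
opening: 16.7
gripper_force: 39.3
```

Gripped at 16.7 mm opening, with the handle at about -35° and the force bias near zero. I'll start turning counter-clockwise, 10° per row, logging the force after each row.

```bash
(
python3 jog.py '5 2 -6.2 -2.9 0 0 0' 40
python3 jog.py '5 1.4 -6.7 -2 0 0 0'
python3 jog.py '5 0.7 -7 -1 0 0 0'
python3 jog.py '5 0 -7.15 0 0 0 0'
python3 jog.py '5 -0.7 -7 1 0 0 0'
python3 jog.py '5 -1.4 -6.7 2 0 0 0'
python3 jog.py '5 -2 -6.2 2.9 0 0 0'
python3 jog.py '5 -2.6 -5.5 3.8 0 0 0'
python3 jog.py '5 -3.1 -4.6 4.5 0 0 0'
python3 jog.py '5 -3.6 -3.6 5.1 0 0 0'
python3 jog.py '5 -3.9 -2.4 5.5 0 0 0'
python3 jog.py '5 -4 -1.2 5.8 0 0 0'
) > ccw.log; cat >> h.py <<'E'
import re
def load(fn):
    t=open(fn).read();g=lambda k:np.array([[float(v) for v in m.split(",")] for m in re.findall(k+r": \[(.*?)\]",t)])
    return g("ee_pos"),g("ft_force"),g("eef_rot")
def ana(fn):
    P,Fo,_=load(fn);f=np.array([np.cos(-.218),np.sin(-.218),0]);l=np.array([-f[1],f[0],0]);Z=np.array([0,0,1.]);t=np.radians(35)
    G=P-19*(-Z*np.cos(t)+f*np.sin(t))-np.array([603.2,-98.7,120]);u,w=G@l,G[:,2]
    al=np.arctan2(u,w);Ft=-(Fo@l*np.cos(al)-Fo[:,2]*np.sin(al));Fr=-(Fo@l*np.sin(al)+Fo[:,2]*np.cos(al))
    return np.c_[np.degrees(al),np.hypot(u,w),G@f,Ft,Fr,Fo@f]
E
python3 -c "
from h import *
print(ana('ccw.log').round(1));print(bot.sense()['q'],bot.sense()['opening'])"
```

```text
[[ -26.2   41.7 -155.5    4.7   -7.    -8. ]
 [ -16.1   42.6 -155.4    5.9  -13.7  -15.3]
 [  -6.3   43.6 -155.2    6.1  -17.8  -22.7]
 [   3.6   44.5 -155.     6.6  -22.4  -27.3]
 [  13.5   45.2 -154.8    6.6  -25.1  -32.2]
 [  23.4   45.5 -154.8    5.2  -21.1  -29.2]
 [  33.6   45.2 -155.     3.5  -20.6  -24.8]
 [  43.8   45.  -155.1    4.6  -18.2  -20.6]
 [  53.8   44.7 -155.2    3.5  -15.   -16.1]
 [  63.8   44.3 -155.3    3.7  -10.8  -11.8]
 [  73.6   43.7 -155.4    3.    -8.7   -7.1]
 [  83.5   43.2 -155.4    2.9   -6.1   -4.5]]
[-0.15180713 -0.55584024  2.51677339 -0.05068096  0.57186132  1.67485634] 16.63857984046294
```

```bash
cat >> h.py <<'E'
def lz(P):
    f=np.array([np.cos(-.218),np.sin(-.218),0]);l=np.array([-f[1],f[0],0]);Z=np.array([0,0,1.]);t=np.radians(35)
    G=P-19*(-Z*np.cos(t)+f*np.sin(t))-np.array([603.2,-98.7,120]);return G@l,G[:,2]
E
python3 - <<'E'
from h import *
P,F,_=load('ccw.log');u,w=lz(P)
for n in (0,4):
  for fr in (41,None):
    r=least_squares(lambda p:np.hypot(u-p[0],w-p[1])[n:]-(fr or p[2]),[0,0,41]);print(n,fr,r.x.round(2),r.fun.round(1))
p,_,s=tool();print(lz(p[None]),s["ft_force"])
E
```

```text
0 41 [ 2.43  3.14 41.  ] [-0.8 -0.6 -0.1  0.2  0.6  0.7  0.3  0.  -0.1 -0.3 -0.4 -0.4]
0 None [ 3.47  5.09 39.17] [-0.1 -0.2 -0.   0.1  0.3  0.3 -0.1 -0.3 -0.3 -0.1 -0.   0.3]
4 41 [ 1.84  3.91 41.  ] [-0.   0.2 -0.1 -0.1 -0.1 -0.  -0.   0.1]
4 None [ 1.27  3.44 41.67] [-0.1  0.2 -0.  -0.  -0.   0.  -0.   0. ]
(array([42.9272416]), array([4.84788191])) [-3.06597464  6.58850536  3.64941789]
```

The wheel centre sits about 2 mm left and 4 mm above my estimate, in the grip's effective frame. I'll correct the circle and continue through the bottom.

```bash
python3 jog.py '5 -1.9 -1.5 2.7 0 0 0;5 0 0 0 0 0 0' 40 | grep force; (
python3 jog.py '5 -4 1.2 5.8 0 0 0'
python3 jog.py '5 -3.9 2.4 5.5 0 0 0'
python3 jog.py '5 -3.6 3.6 5.1 0 0 0'
python3 jog.py '5 -3.1 4.6 4.5 0 0 0'
python3 jog.py '5 -2.6 5.5 3.8 0 0 0'
python3 jog.py '5 -2 6.2 2.9 0 0 0'
python3 jog.py '5 -1.4 6.7 2 0 0 0'
python3 jog.py '5 -0.7 7 1 0 0 0'
python3 jog.py '5 0 7.15 0 0 0 0'
python3 jog.py '5 0.7 7 -1 0 0 0'
python3 jog.py '5 1.4 6.7 -2 0 0 0'
python3 jog.py '5 2 6.2 -2.9 0 0 0'
python3 jog.py '5 2.6 5.5 -3.8 0 0 0'
python3 jog.py '5 3.1 4.6 -4.5 0 0 0'
python3 jog.py '5 3.6 3.6 -5.1 0 0 0'
python3 jog.py '5 3.9 2.4 -5.5 0 0 0'
python3 jog.py '5 4 1.2 -5.8 0 0 0'
python3 jog.py '5 4.1 0 -5.8 0 0 0'
) > ccw2.log; python3 - <<'E'
from h import *
print(ana('ccw2.log').round(1));print(bot.sense()['q'],bot.sense()['opening'])
P,F,_=load('ccw2.log');u,w=lz(P)
for fr in (41,None):
    r=least_squares(lambda p:np.hypot(u-p[0],w-p[1])-(fr or p[2]),[0,0,41]);print(fr,r.x.round(2),r.fun.round(1))
p,_,s=tool();print(lz(p[None]),s["ft_force"])
E
```

```text
ft_force: [2.0, 3.5, -2.1]
gripper_force: 39.0
[[ 9.750e+01  4.250e+01 -1.553e+02  2.400e+00 -4.500e+00 -3.700e+00]
 [ 1.077e+02  4.160e+01 -1.554e+02  1.700e+00 -3.600e+00 -1.100e+00]
 [ 1.179e+02  4.090e+01 -1.554e+02  1.900e+00 -3.000e+00 -8.000e-01]
 [ 1.282e+02  4.000e+01 -1.554e+02  2.300e+00 -3.600e+00  1.000e+00]
 [ 1.388e+02  3.910e+01 -1.554e+02  1.300e+00 -4.300e+00  1.500e+00]
 [ 1.495e+02  3.840e+01 -1.554e+02  2.000e-01 -4.600e+00  3.000e+00]
 [ 1.606e+02  3.780e+01 -1.553e+02  9.000e-01 -4.000e+00  2.800e+00]
 [ 1.717e+02  3.720e+01 -1.554e+02  1.700e+00 -2.500e+00  3.100e+00]
 [-1.771e+02  3.680e+01 -1.553e+02  1.100e+00  6.000e-01 -1.000e-01]
 [-1.658e+02  3.640e+01 -1.553e+02  1.300e+00  3.300e+00 -2.400e+00]
 [-1.545e+02  3.630e+01 -1.552e+02  5.000e-01  3.200e+00 -3.100e+00]
 [-1.433e+02  3.630e+01 -1.552e+02  1.200e+00  5.200e+00 -2.900e+00]
 [-1.319e+02  3.660e+01 -1.552e+02  8.000e-01  4.300e+00 -1.100e+00]
 [-1.207e+02  3.690e+01 -1.552e+02  1.100e+00  5.200e+00 -1.200e+00]
 [-1.095e+02  3.750e+01 -1.553e+02  1.400e+00  6.600e+00  1.500e+00]
 [-9.880e+01  3.820e+01 -1.553e+02  5.000e-01  6.700e+00  2.100e+00]
 [-8.830e+01  3.880e+01 -1.552e+02  1.200e+00  7.600e+00  4.900e+00]
 [-7.810e+01  3.960e+01 -1.553e+02  1.100e+00  8.700e+00  6.600e+00]]
[-0.41509534 -0.59552901  2.53297206  0.209753    0.61475173  1.24404598] 16.75349907837543
41 [ 2.19  4.07 41.  ] [ 0.1  0.1  0.1  0.  -0.   0.   0.   0.   0.  -0.1 -0.1 -0.1 -0.  -0.
  0.1  0.1  0.1  0.1]
None [ 2.22  4.25 41.14] [-0.  -0.   0.  -0.  -0.   0.   0.1  0.1  0.  -0.  -0.1 -0.1 -0.  -0.1
  0.   0.   0.   0. ]
(array([-38.72826156]), array([8.14853129])) [ 8.18335225  6.73750874 -2.91799717]
```

The corrected circle fits to 0.1 mm with r = 41. I'll finish the counter-clockwise revolution and then go back clockwise.

```bash
(
python3 jog.py '5 4.2 -1.5 -6 0 0 0'
python3 jog.py '5 3.9 -2.4 -5.5 0 0 0'
python3 jog.py '5 3.6 -3.6 -5.1 0 0 0'
python3 jog.py '5 3.1 -4.6 -4.5 0 0 0'
python3 jog.py '5 2.6 -5.5 -3.8 0 0 0'
python3 jog.py '5 2 -6.2 -2.9 0 0 0'
python3 jog.py '5 1.4 -6.7 -2 0 0 0'
python3 jog.py '5 0.7 -7 -1 0 0 0'
python3 jog.py '5 0 -7.15 0 0 0 0'
python3 jog.py '5 -0.7 -7 1 0 0 0'
python3 jog.py '5 -1.4 -6.7 2 0 0 0'
python3 jog.py '5 -2 -6.2 2.9 0 0 0'
python3 jog.py '5 -2.6 -5.5 3.8 0 0 0'
python3 jog.py '5 -3.1 -4.6 4.5 0 0 0'
python3 jog.py '5 -3.6 -3.6 5.1 0 0 0'
python3 jog.py '5 -3.9 -2.4 5.5 0 0 0'
python3 jog.py '5 -4 -1.2 5.8 0 0 0'
python3 jog.py '5 -4.1 0 5.8 0 0 0'
) > ccw3.log; python3 jog.py '5 0 0 0 0 0 0;5 0 0 0 0 0 0' | grep force; (
python3 jog.py '5 4.1 0 -5.8 0 0 0'
python3 jog.py '5 4 1.2 -5.8 0 0 0'
python3 jog.py '5 3.9 2.4 -5.5 0 0 0'
python3 jog.py '5 3.6 3.6 -5.1 0 0 0'
python3 jog.py '5 3.1 4.6 -4.5 0 0 0'
python3 jog.py '5 2.6 5.5 -3.8 0 0 0'
python3 jog.py '5 2 6.2 -2.9 0 0 0'
python3 jog.py '5 1.4 6.7 -2 0 0 0'
python3 jog.py '5 0.7 7 -1 0 0 0'
python3 jog.py '5 0 7.15 0 0 0 0'
python3 jog.py '5 -0.7 7 1 0 0 0'
python3 jog.py '5 -1.4 6.7 2 0 0 0'
python3 jog.py '5 -2 6.2 2.9 0 0 0'
python3 jog.py '5 -2.6 5.5 3.8 0 0 0'
python3 jog.py '5 -3.1 4.6 4.5 0 0 0'
python3 jog.py '5 -3.6 3.6 5.1 0 0 0'
python3 jog.py '5 -3.9 2.4 5.5 0 0 0'
python3 jog.py '5 -4 1.2 5.8 0 0 0'
) > cw1.log; (
python3 jog.py '5 -4.1 0 5.8 0 0 0'
python3 jog.py '5 -4 -1.2 5.8 0 0 0'
python3 jog.py '5 -3.9 -2.4 5.5 0 0 0'
python3 jog.py '5 -3.6 -3.6 5.1 0 0 0'
python3 jog.py '5 -3.1 -4.6 4.5 0 0 0'
python3 jog.py '5 -2.6 -5.5 3.8 0 0 0'
python3 jog.py '5 -2 -6.2 2.9 0 0 0'
python3 jog.py '5 -1.4 -6.7 2 0 0 0'
python3 jog.py '5 -0.7 -7 1 0 0 0'
python3 jog.py '5 0 -7.15 0 0 0 0'
python3 jog.py '5 0.7 -7 -1 0 0 0'
python3 jog.py '5 1.4 -6.7 -2 0 0 0'
python3 jog.py '5 2 -6.2 -2.9 0 0 0'
python3 jog.py '5 2.6 -5.5 -3.8 0 0 0'
python3 jog.py '5 3.1 -4.6 -4.5 0 0 0'
python3 jog.py '5 3.6 -3.6 -5.1 0 0 0'
python3 jog.py '5 3.9 -2.4 -5.5 0 0 0'
python3 jog.py '5 4 -1.2 -5.8 0 0 0'
) > cw2.log; cat > fit.py <<'E'
from h import *
f=np.array([np.cos(-.218),np.sin(-.218),0]);l=np.array([-f[1],f[0],0])
P,Fo,S=[],[],[]
for n,s in (("ccw2",1),("ccw3",1),("cw1",-1),("cw2",-1)):
    p,F,_=load(n+".log");k=slice(2 if n!="ccw3" and n!="cw2" else 0,None)
    P+=list(p[k]);Fo+=list(F[k]);S+=[s]*len(p[k])
P=np.array(P);Fo=np.array(Fo);S=np.array(S);u,w=lz(P)
c=least_squares(lambda p:np.hypot(u-p[0],w-p[1])-p[2],[2,4,41]);print("circle",c.x.round(2),np.abs(c.fun).max().round(2))
al=np.arctan2(u-c.x[0],w-c.x[1]);Ft=-(Fo@l*np.cos(al)-Fo[:,2]*np.sin(al));Fr=-(Fo@l*np.sin(al)+Fo[:,2]*np.cos(al))
def fit(m):
    # Ft*41mm = drag*S - gravity torque ; gravity (ccw+) for weight at al+ph from top: +mgr sin(al+ph)
    A=np.c_[S,np.sin(al),np.cos(al)][m];x,*_=np.linalg.lstsq(A,Ft[m],rcond=None)
    print(x.round(2),"drag",x[0]*.041,"A",np.hypot(*x[1:])*.041,"phase ph",np.degrees(np.arctan2(-x[2],-x[1])).round(1),"rms",np.std(Ft[m]-A@x).round(2));return x
fit(S>-9);
A=S==1
for s in(1,-1):
    m=S==s;B=np.c_[np.ones(m.sum()),np.sin(al[m]),np.cos(al[m])];x=np.linalg.lstsq(B,Ft[m],rcond=None)[0];print(s,x.round(2),np.degrees(np.arctan2(-x[2],-x[1])).round(1))
fit(np.abs(Fr)<8)
for s in(1,-1):
    o=np.argsort(al[S==s]);print(np.c_[np.degrees(al),Ft,Fr][S==s][o][::2].round(1).tolist())
E
python3 fit.py; tail -6 cw2.log
```

```text
ft_force: [3.2, 4.1, -1.9]
gripper_force: 40.9
circle [ 2.34  4.31 41.15] 0.66
[2.65 0.54 1.53] drag 0.10847055743404423 A 0.06644205693517723 phase ph -109.6 rms 0.48
1 [2.67 0.73 1.5 ] -116.1
-1 [-2.65  0.36  1.55] -103.1
[2.6  0.56 1.54] drag 0.10645316950281845 A 0.0672877779338729 phase ph -109.9 rms 0.43
[[-174.1, 1.0, 0.6], [-154.2, 0.5, 3.2], [-134.2, 1.0, 4.3], [-114.1, 1.9, 6.5], [-94.4, 2.0, 7.4], [-74.4, 2.4, 7.7], [-55.1, 3.0, 9.5], [-35.6, 2.8, 10.1], [-16.4, 4.6, 10.4], [3.0, 3.7, 4.3], [22.6, 5.1, -0.9], [42.4, 4.7, -4.0], [62.7, 4.6, -4.2], [83.2, 3.4, -3.8], [124.8, 2.3, -2.7], [145.2, 1.8, -4.1], [165.7, 1.2, -3.9]]
[[-173.9, -4.0, -2.6], [-154.2, -4.1, 4.5], [-134.1, -3.8, 3.5], [-114.0, -3.0, 4.6], [-94.2, -3.4, 6.4], [-74.5, -2.2, 6.4], [-55.3, -2.1, 10.1], [-36.0, -1.3, 11.2], [-16.8, -1.5, 11.2], [2.8, -2.0, 8.5], [22.6, -0.4, 5.7], [42.6, -1.6, 1.8], [63.1, -0.5, -0.4], [104.5, -2.7, -2.9], [125.0, -2.7, -5.3], [145.6, -3.9, -8.7], [166.1, -4.7, -13.8]]
clock: 18.55
ee_pos: [471.3, -25.4, 105.8]
eef_rot: [0.028, 0.948, -0.106, 0.299]
ft_force: [1.8, 2.6, -2.0]
opening: 16.7
gripper_force: 41.2
```

The fit matches the stated drag and weight: 0.108 N m drag and 0.066 N m amplitude. The heavy side is down when the handle stands at about -70°. I'll turn clockwise to there, logging as before.

```bash
(
python3 jog.py '5 4.1 0 -5.8 0 0 0'
python3 jog.py '5 4 1.2 -5.8 0 0 0'
python3 jog.py '5 3.9 2.4 -5.5 0 0 0'
python3 jog.py '5 3.6 3.6 -5.1 0 0 0'
python3 jog.py '5 3.1 4.6 -4.5 0 0 0'
python3 jog.py '5 2.6 5.5 -3.8 0 0 0'
python3 jog.py '5 2 6.2 -2.9 0 0 0'
python3 jog.py '5 1.4 6.7 -2 0 0 0'
python3 jog.py '5 0.7 7 -1 0 0 0'
python3 jog.py '5 0 7.15 0 0 0 0'
python3 jog.py '5 -0.7 7 1 0 0 0'
python3 jog.py '5 -1.4 6.7 2 0 0 0'
python3 jog.py '5 -2 6.2 2.9 0 0 0'
python3 jog.py '5 -2.6 5.5 3.8 0 0 0'
python3 jog.py '5 -3.1 4.6 4.5 0 0 0'
python3 jog.py '5 -3.6 3.6 5.1 0 0 0'
python3 jog.py '5 -1.9 1.4 2.7 0 0 0'
) > cw3.log; python3 jog.py '5 0 0 0 0 0 0;5 0 0 0 0 0 0;5 0 0 0 0 0 0;5 0 0 0 0 0 0;5 0 0 0 0 0 0' 60
sed -i 's/("cw2",-1))/("cw2",-1),("cw3",-1))/' fit.py; cat >> fit.py <<'E'
A=np.c_[S,np.sin(al),np.cos(al),Fr];x=np.linalg.lstsq(A,Ft,rcond=None)[0];print("with Fr",x.round(2),np.degrees(np.arctan2(-x[2],-x[1])))
A=np.c_[S,np.sin(al),np.cos(al),Fr,abs(Fr)*S];x=np.linalg.lstsq(A,Ft,rcond=None)[0];print("with Fr",x.round(2),np.degrees(np.arctan2(-x[2],-x[1])))
p,_,s=tool();uu,ww=lz(p[None]);print("now",np.degrees(np.arctan2(uu-c.x[0],ww-c.x[1])),s["dq"].round(3))
a=bot.camera("side");crop(a,200,80,110,130,4,"g.png")
E
python3 fit.py
```

```text
clock: 20.75
ee_pos: [454.3, -103.2, 122.7]
eef_rot: [0.028, 0.948, -0.106, 0.299]
ft_force: [5.0, 4.4, -5.0]
opening: 16.2
gripper_force: 59.0
circle [ 2.33  4.3  41.15] 0.68
[2.62 0.57 1.56] drag 0.10739423112848769 A 0.06820672307134377 phase ph -110.1 rms 0.47
1 [2.67 0.73 1.49] -116.2
-1 [-2.61  0.46  1.6 ] -106.2
[2.57 0.6  1.58] drag 0.10547257305840974 A 0.06916855097715616 phase ph -110.7 rms 0.42
[[-174.2, 1.0, 0.6], [-154.2, 0.5, 3.2], [-134.2, 1.0, 4.3], [-114.1, 1.9, 6.5], [-94.4, 2.0, 7.4], [-74.4, 2.4, 7.7], [-55.1, 3.0, 9.5], [-35.6, 2.8, 10.1], [-16.4, 4.6, 10.4], [3.0, 3.7, 4.3], [22.6, 5.1, -0.9], [42.4, 4.7, -4.0], [62.7, 4.6, -4.2], [83.2, 3.4, -3.8], [124.8, 2.3, -2.7], [145.2, 1.8, -4.1], [165.6, 1.2, -3.9]]
[[-173.9, -4.0, -2.6], [-154.3, -4.1, 4.5], [-134.1, -3.8, 3.5], [-114.0, -3.0, 4.6], [-94.2, -3.4, 6.4], [-74.5, -2.2, 6.4], [-65.1, -1.9, 8.6], [-55.4, -2.2, 9.9], [-45.8, -1.9, 10.5], [-36.2, -1.6, 11.8], [-26.6, -2.1, 11.3], [-16.9, -0.5, 10.7], [-7.2, -1.6, 10.1], [2.7, -1.3, 8.2], [12.6, -0.7, 6.3], [22.5, -0.7, 4.1], [32.5, -0.4, 2.4], [42.6, -0.7, 1.0], [52.8, -1.5, -0.0], [63.1, -1.4, -0.8], [94.1, -1.8, -3.1], [114.6, -3.8, -5.3], [135.3, -3.6, -7.0], [156.0, -4.1, -9.7], [176.2, -4.6, -8.7]]
with Fr [2.62 0.63 1.52 0.01] -112.59380220246062
with Fr [2.54 0.62 1.52 0.01 0.01] -112.3476025084643
now [-70.22710197] [ 0.     0.001 -0.002  0.001  0.002 -0.001]
```

View pics/g.png

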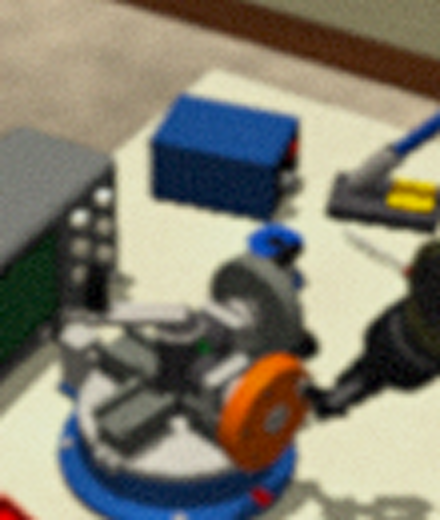

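The wheel holds still with the handle at -70.2°, the fingers on the handle at (325,400), and the table still indexed. I'll relax the remaining sideways push, which could strain the notch, then hand in.

```bash
python3 jog.py '5 -0.2 -0.9 0.3 0 0 0;5 0 0 0 0 0 0;5 0 0 0 0 0 0;5 0 0 0 0 0 0' 60; python3 - <<'E'
from h import *
p,_,s=tool();uu,ww=lz(p[None]);print(np.degrees(np.arctan2(uu-2.33,ww-4.3)))
print(bot.finish_job())
E
```

```text
clock: 21.2
ee_pos: [454.4, -102.6, 122.6]
eef_rot: [0.028, 0.948, -0.106, 0.299]
ft_force: [-1.6, 1.5, -0.6]
opening: 16.1
gripper_force: 59.8
[-70.07639833]
the job is handed in; nothing more can be done
None
```

I handed the job in at 21 s with no verdict returned: the table is indexed with the orange wheel at the work place, and the wheel is held at 60 N with its handle at -70°, where the force fit puts the heavy side straight down to within a few degrees.

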